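# Sort the loose stones on the lapidary bench by stage of work

### The arm

A 7-joint arm with a two-finger parallel gripper is mounted at the origin on a cart in front of the work surface, level with it; the furniture and walls round the work are solid. World frame = base frame: x ahead of the robot, y to its left, z up, the work surface at z = 0. Lengths are in mm, angles in rad, forces in N, time in s.
With the tool pointing down it reaches from about 350 to 900 mm from the base axis. Payload 8.1 kg.
Tool frame: the origin (TCP) lies midway between the tips of the shut fingers; the grasp point (between the pads) lies 19 mm behind it (arm.pinch_z is the distance from the TCP to the grasp point, in mm); y points along the fingers, z is the direction in which the jaws open and shut, and the axes are right-handed (so a half turn about y gives the same grasp; the last joint's range is limited). The gripper opens to 92 mm and grips with 3 to 60 N. Pads are 19 mm wide; open, the fingers measure 130 mm over their backs; the gripper's body (75 mm by 190 mm) begins 47 mm behind the grasp point.
Start: joints at [1.188, 0.434, 0.025, 1.573, -0.012, 1.134, -0.075], TCP at [172.578, -600.716, 204.742] pointing down, gripper open.
Joint ranges: [-2.62, 2.62], [-0.44, 2.09], [-1.27, 1.32], [0.08, 2.57], [-1.32, 4.46], [0.12, 2], [-2.74, 2.74]. Speed limits (rad/s): [2.22, 2.22, 3.01, 3.01, 3.14, 3.14, 3.14].

### API

Orientations are given as a unit quaternion [x, y, z, w].
In Python, from plant import arm, camera, camera_model gives the robot as it stands. Calls block until the motion is done:
- arm.goto(position, orientation): joint-space move of the TCP to a pose.
- arm.movel(position, orientation=None, max_speed=150): straight line of the TCP; orientation=None keeps the orientation; max_speed is the mean speed in mm/s.
- arm.movej(angles): joint-space move.
- arm.move_gripper(opening, f_grip=None): finger opening in mm; f_grip is the grip in N (None keeps the last); returns when the fingers have stopped.
- arm.wait(seconds).
- arm.inverse_kinematics(position, orientation): joint angles nearest the present ones, or None.
- camera(name): name is "scene" or "top" or "wrist"; returns the picture (480x640x3 uint8, red, green, blue); there is no depth.
- camera_model(name): a dict with "camera_matrix" (3x3 intrinsics, pixels), "T" (4x4, takes a point from camera to world coordinates); the wrist camera has in their place "mount" (4x4, takes a point from camera to tool coordinates, whose origin is the TCP and whose axes are the tool frame's). Camera axes: x right, y up, looking along -z (the intrinsics and any distortion apply to the point x, -y, -z); pixel columns grow to the right and rows downward; lengths in mm; the calibration is good to about 2 mm. A picture is of the moment at which its call begins: read the wrist's pose just before it. camera_model takes no time and is no camera call.
A pose or a line that the arm cannot do raises arm.Unreachable and nothing moves.
- arm.sign_off(): hands the job in, once; it reports no verdict.
Readings, each from a call of its own:
- arm.current_clock(): time.
- arm.current_joint_pos(): joint angles.
- arm.current_joint_vel(): joint speeds.
- arm.current_effort(): joint torques, N m.
- arm.current_tcp_pos(): TCP position.
- arm.current_eef_rot(): TCP orientation.
- arm.current_wrist_force(): force on the tool from outside, world axes, zero at the start.
- arm.current_ft_torque(): the same for the moment, N m.
- arm.current_finger_gap(): finger opening in mm.
Only numpy, scipy, OpenCV 4.12 (cv2) and the standard library are available. Lean on these libraries where they do the work, as an engineer would, in place of code of your own. Each camera call takes 0.05 s, during which the arm holds its last target. There are 200 camera calls.

### The job

Five stones lie mixed along the front of the bench: put each away with its own kind. The rough stone goes in the tub; the two stones on dop sticks go in the rack, each stick seated in an empty pair of notches with its middle midway between the rails so that the waxed-on stone hangs clear; the two finished cabochons go dome up in the padded tray, one in each empty pocket. Set them down, do not drop them.

Things in the scene. Friction and masses are not known exactly. Their poses are not given: they have to be found in the camera images.
- rough_mid (a point): Rough stone: a broken pale grey-white lump, 42 x 59 mm and 24 mm high, lying on its flat underside. The point is at its middle, 12 mm above its underside; own x is across its narrow 42 mm side (grasp there), y along its 59 mm, z up.
- cab_oval_mid (a point): Finished oval cabochon: a polished domed stone, yellow-brown banded, 22 x 30 mm, 8 mm high, on its flat underside. The point is at its middle, 4 mm above its underside; own x is across its 22 mm side (grasp there), y along its 30 mm, z up.
- cab_round_mid (a point): Finished round cabochon: a polished domed stone, mottled green and white, 25 mm across, 8 mm high, on its flat underside. The point is at its middle, 4 mm above its underside; z up.
- dop_long_mid (a point): Longer dop stick (a dowel with a small stone waxed on one end): pale dowel 10 mm thick, 137 mm over all, lying on the worktop. The point is half-way along, 5 mm above its underside; own y runs along the stick (the waxed-on stone is the last 22 mm at the -y end), x across (grasp there), z up. It balances about 10 mm to the +y side of the point.
- dop_short_mid (a point): Shorter dop stick: pale dowel 10 mm thick, 127 mm over all, lying on the worktop. The point is half-way along, 5 mm above its underside; own y runs along the stick (the waxed-on stone is the last 22 mm at the -y end), x across (grasp there), z up. It balances about 10 mm to the +y side of the point.
- rough_tub: Tub for rough: grey plastic open box, 128 (x) x 88 (y) x 38 mm high, walls and floor 4 mm, fixed on the worktop. Origin: centre of its underside; z up. A small pink rough stone (24 x 37 mm, 17 mm high) lies fixed in it at x = +46, y = +14 mm; the rest is free.
- dop_rack: Rack for dop sticks: board 10 mm high with two wooden rails, fixed. Origin: centre of its underside, z up. Rails 8 mm thick, along x, at y = +-28 mm. In each, flared notches at x = -42, 0, +42 mm: floor 54 mm above the worktop, 12 mm wide, flaring to 30 mm at the tops, 70 mm up. A stick lies along y across both rails. x = +42 already holds a stick (fixed); -42 and 0 are empty.
- cab_tray: Tray for finished cabochons: dark wooden frame 156 (x) x 60 (y) mm with a grey padded insert, 12 mm high, fixed. Origin: centre of its underside; z up. Three shallow pockets, 46 (x) x 40 (y) mm and 5 mm deep, at x = -50, 0, +50 mm. The one at x = +50 already holds a small cabochon (fixed); those at x = -50 and 0 are empty.

How it is judged:
By the outcome, as a careful person would: the job done as asked, in the order asked, and still so for the second after the job is handed in, with the robot touching nothing.
It also fails if it takes over 115 s, if anything falls off the work surface, if the arm or the gripper's body presses on something with over 40 N, if the wrist force passes 120 N, or if a joint passes its speed limit or range.

## Working session

There is one attempt and no reset: what is moved stays moved. The work goes in short steps, each a Python script; the robot and the scene stay as the last script left them, time stands still between calls to the robot, and variables do not carry over. Pictures are saved under pics/ and viewed, about 12 in all and at most 16, crops included, and the job is handed in when it is done.

```bash
ls; mkdir -p pics; python3 - <<'E'
from plant import arm,camera,camera_model
import cv2,numpy as np
np.set_printoptions(precision=3,suppress=True)
for n in("scene","top","wrist"):
    cv2.imwrite(f"pics/{n}0.png",camera(n)[:,:,::-1]); print(n,camera_model(n))
print(arm.current_clock(),arm.current_eef_rot(),arm.pinch_z,arm.current_finger_gap())
E
```

```text
pics
scene {'camera_matrix': array([[545.645,   0.   , 312.107],
       [  0.   , 545.645, 243.138],
       [  0.   ,   0.   ,   1.   ]]), 'T': array([[  -0.645,    0.458,   -0.612, -486.428],
       [  -0.764,   -0.405,    0.502,  786.326],
       [  -0.019,    0.791,    0.611, 1004.868],
       [   0.   ,    0.   ,    0.   ,    1.   ]])}
top {'camera_matrix': array([[527.457,   0.   , 324.189],
       [  0.   , 527.457, 237.783],
       [  0.   ,   0.   ,   1.   ]]), 'T': array([[  -0.023,    0.998,   -0.061,  390.768],
       [  -1.   ,   -0.023,   -0.001,  -12.625],
       [  -0.002,    0.061,    0.998, 1280.073],
       [   0.   ,    0.   ,    0.   ,    1.   ]])}
wrist {'camera_matrix': array([[358.546,   0.   , 321.201],
       [  0.   , 358.546, 242.56 ],
       [  0.   ,   0.   ,   1.   ]]), 'mount': array([[   0.   ,   -0.965,   -0.261,  -70.43 ],
       [   0.001,    0.261,   -0.965, -179.909],
       [   1.   ,   -0.   ,    0.001,    1.043],
       [   0.   ,    0.   ,    0.   ,    1.   ]])}
0.15 [-0.099  0.701 -0.7    0.098] 18.8 92.02981067379693
```

View pics/top0.png

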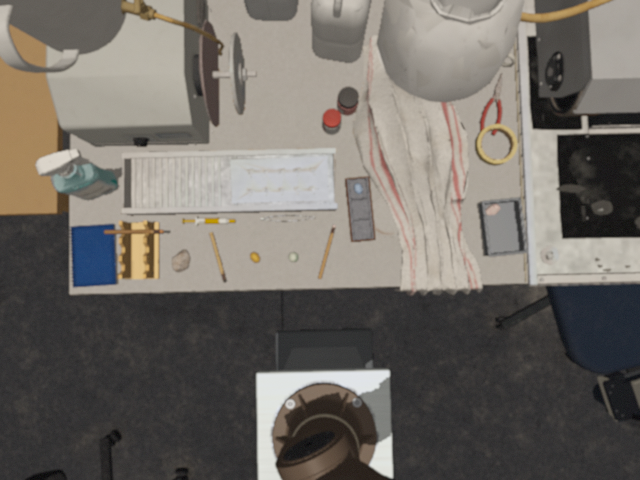

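View pics/scene0.png

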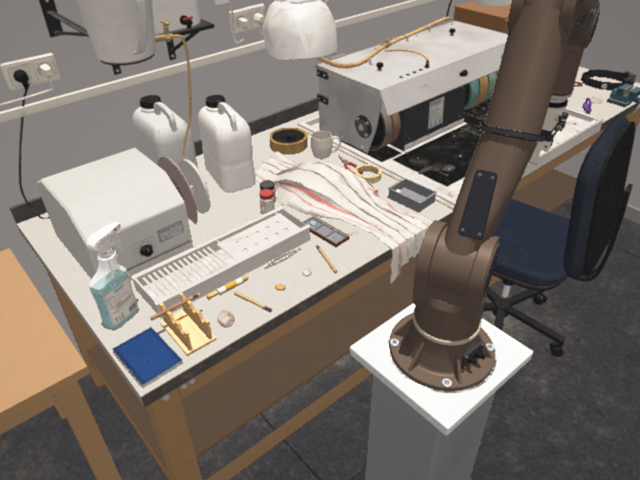

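```bash
cat > h.py <<'E'
from plant import arm,camera,camera_model
import cv2,numpy as np
from scipy.spatial.transform import Rotation as R
np.set_printoptions(precision=1,suppress=True)
def pose(n):
    m=camera_model(n)
    if n!="wrist": return m["camera_matrix"],m["T"]
    T=np.eye(4);T[:3,:3]=R.from_quat(arm.current_eef_rot()).as_matrix();T[:3,3]=arm.current_tcp_pos()
    return m["camera_matrix"],T@m["mount"]
def ray(K,T,uv,z):
    "pixels -> world points on plane z"
    uv=np.atleast_2d(uv).astype(float)
    d=np.c_[(uv[:,0]-K[0,2])/K[0,0],-(uv[:,1]-K[1,2])/K[1,1],-np.ones(len(uv))]@T[:3,:3].T
    return T[:3,3]+d*((z-T[2,3])/d[:,2])[:,None]
def down(a):
    "tool pointing down, jaw axis (tool z) at world angle a"
    z=np.array([np.cos(a),np.sin(a),0]);y=np.array([0,0,-1.]);x=np.cross(y,z)
    return R.from_matrix(np.c_[x,y,z]).as_quat()
E
python3 - <<'E'
from h import *
K,T=pose("top")
px=dict(rack=(138,250),rough=(181,260),dA1=(211,234),dA2=(225,280),oval=(255,257),rnd=(293,257),dB1=(333,228),dB2=(321,277),tray=(360,209),tub=(501,227))
for k,v in px.items(): print(k,ray(K,T,v,{"rack":60,"tub":38}.get(k,5))[0])
print(R.from_quat(arm.current_eef_rot()).as_matrix())
I=cv2.imread("pics/top0.png")[180:300,60:380]
cv2.imwrite("pics/topc.png",cv2.resize(I,None,fx=2.5,fy=2.5,interpolation=cv2.INTER_CUBIC))
for p in([450,130,330],[430,130,300],[400,130,330],[430,200,300]):
  for a in (np.pi/2,-np.pi/2): print(p,a,arm.inverse_kinematics(p,down(a)))
E
```

```text
rack [447.3 420.2  60. ]
rough [423.2 335.7   5. ]
dA1 [484.5 262.5   5. ]
dA2 [372.6 229.9   5. ]
oval [426.3 156.7   5. ]
rnd [424.2  64.9   5. ]
dB1 [492.2 -33.5   5. ]
dB2 [374.4  -1.7   5. ]
tray [ 536.9 -100.2    5. ]
tub [ 482.6 -429.4   38. ]
[[-1.  -0.   0.3]
 [-0.3  0.  -1. ]
 [ 0.  -1.  -0. ]]
[450, 130, 330] 1.5707963267948966 [ 0.5  0.3 -1.1  1.7  0.2  1.4  0.9]
[450, 130, 330] -1.5707963267948966 [ 0.5  0.2 -1.   1.7  0.2  1.4 -2.2]
[430, 130, 300] 1.5707963267948966 [ 0.6  0.2 -1.2  1.8  0.2  1.3  0.9]
[430, 130, 300] -1.5707963267948966 [ 0.5  0.2 -1.   1.8  0.2  1.3 -2.2]
[400, 130, 330] 1.5707963267948966 [ 0.7  0.1 -1.2  1.8  0.1  1.3  1. ]
[400, 130, 330] -1.5707963267948966 [ 0.6  0.1 -1.1  1.8  0.1  1.3 -2.1]
[430, 200, 300] 1.5707963267948966 [ 0.2  0.2 -0.9  1.7  0.2  1.3  0.8]
[430, 200, 300] -1.5707963267948966 [ 0.4  0.3 -1.2  1.7  0.3  1.3 -2.4]
```

View pics/topc.png

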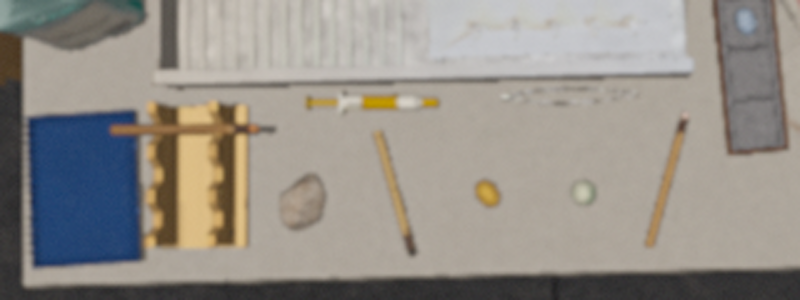

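```bash
python3 - <<'E'
from h import *
t=arm.current_clock()
arm.goto([440,190,230],down(np.pi/2))
print(arm.current_clock()-t,arm.current_tcp_pos(),arm.current_joint_pos())
K,T=pose("wrist"); I=camera("wrist")[:,:,::-1]
cv2.imwrite("pics/w1.png",I); np.savez("w1.npz",K=K,T=T)
E
```

```text
2.9333 [440.4 189.2 229.8] [ 0.4  0.4 -1.2  1.8  0.4  1.2  0.7]
```

View pics/w1.png

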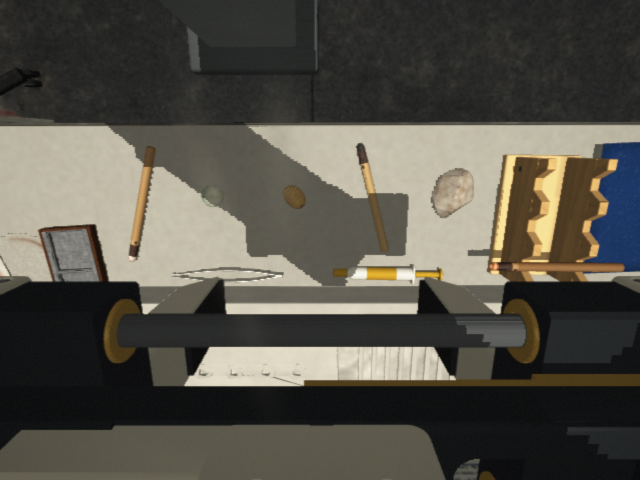

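```bash
cat >> h.py <<'E'
def seg(I,roi,f):
    "largest blob of mask f(crop) in roi (u0,v0,u1,v1) -> contour in pixels"
    u0,v0,u1,v1=roi; m=f(I[v0:v1,u0:u1]).astype(np.uint8)
    m=cv2.morphologyEx(m,cv2.MORPH_CLOSE,np.ones((3,3)))
    c,_=cv2.findContours(m,cv2.RETR_EXTERNAL,cv2.CHAIN_APPROX_NONE)
    return max(c,key=cv2.contourArea)[:,0]+[u0,v0]
def rect(K,T,c,z):
    "min-area rectangle on plane z: centre, short, long, angle of the long axis"
    P=ray(K,T,c,z)[:,:2]; (cx,cy),(w,h),a=cv2.minAreaRect(P.astype(np.float32)); a=np.radians(a)
    if w<h: a+=np.pi/2
    return np.array([cx,cy]),min(w,h),max(w,h),(a+np.pi/2)%np.pi-np.pi/2
def sat(t): return lambda c: cv2.cvtColor(c,cv2.COLOR_BGR2HSV)[:,:,1]>t
E
python3 - <<'E'
from h import *
I=cv2.imread("pics/w1.png"); d=np.load("w1.npz");K,T=d["K"],d["T"]
H=cv2.cvtColor(I,cv2.COLOR_BGR2HSV)
for p in[(100,170),(453,192),(294,196),(212,196),(250,196),(362,150),(372,190),(134,258),(144,190),(420,200)]:print(p,H[p[1],p[0]])
O=I.copy()
for n,roi,f,z in[("A",(345,135,405,265),sat(80),5),("B",(115,135,165,270),sat(80),5),("oval",(275,175,315,220),sat(80),2),
  ("rough",(425,155,490,225),lambda c:sat(0)(c)&(cv2.cvtColor(c,cv2.COLOR_BGR2HSV)[:,:,1]<28),8)]:
    c=seg(I,roi,f); print(n,*rect(K,T,c,z)); cv2.drawContours(O,[c[:,None].astype(np.int32)],-1,(0,0,255),1)
print(ray(K,T,[(212,196)],3))
cv2.imwrite("pics/o1.png",cv2.resize(O[120:300],None,fx=1.25,fy=1.25)[:, :])
J=cv2.resize(O[130:290,420:640],None,fx=3.6,fy=3.6,interpolation=cv2.INTER_CUBIC); cv2.imwrite("pics/o1r.png",J)
J=cv2.resize(O[130:290,110:400],None,fx=2.7,fy=2.7,interpolation=cv2.INTER_CUBIC); cv2.imwrite("pics/o1l.png",J)
E
```

```text
(100, 170) [ 23  31 195]
(453, 192) [ 19  60 179]
(294, 196) [ 19 131 107]
(212, 196) [ 32  43 106]
(250, 196) [23 37 89]
(362, 150) [12 85 84]
(372, 190) [ 19 117 215]
(134, 258) [ 15  54 193]
(144, 190) [ 17 136 184]
(420, 200) [ 23  32 198]
A [433.5 247.9] 9.570758819580078 119.24581909179688 0.26561042125332324
B [433.8 -15.9] 10.337822914123535 130.34494018554688 -0.29231175704040524
oval [427.6 157.6] 21.18911361694336 28.748088836669922 0.7773472276850573Traceback (most recent call last):
  File "<stdin>", line 8, in <module>
  File "h.py", line 24, in seg
    return max(c,key=cv2.contourArea)[:,0]+[u0,v0]
           ~~~^^^^^^^^^^^^^^^^^^^^^^^
ValueError: max() iterable argument is empty
```

```bash
python3 - <<'E'
from h import *
I=cv2.imread("pics/w1.png"); d=np.load("w1.npz");K,T=d["K"],d["T"]
O=I.copy()
for n,roi,f,z in[("A",(345,135,405,265),sat(55),5),("B",(115,135,165,270),sat(48),5),("oval",(275,175,315,220),sat(80),2),
  ("rough",(425,155,490,225),sat(42),8),("rnd",(200,183,226,210),lambda c:cv2.cvtColor(c,cv2.COLOR_BGR2HSV)[:,:,0]>26,2)]:
    c=seg(I,roi,f); print(n,*rect(K,T,c,z)); cv2.drawContours(O,[c[:,None].astype(np.int32)],-1,(0,0,255),1)
a=cv2.resize(O[130:290,425:640],None,fx=3.7,fy=3.7,interpolation=cv2.INTER_CUBIC)
b=cv2.resize(O[130:290,110:400],None,fx=2.7,fy=2.7,interpolation=cv2.INTER_CUBIC)
cv2.imwrite("pics/o1r.png",a);cv2.imwrite("pics/o1l.png",b)
E
```

```text
A [433.4 247.8] 10.700892448425293 120.596435546875 0.2628678646732461
B [436.9 -16.9] 11.941486358642578 137.63624572753906 -0.2923579628853181
oval [427.6 157.6] 21.18911361694336 28.748088836669922 0.7773472276850573
rough [420.1 334.5] 43.37205123901367 52.237972259521484 -0.9475340737225624
rnd [425.7  64.4] 24.326629638671875 25.496444702148438 0.7356997158729892
```

View pics/o1r.png

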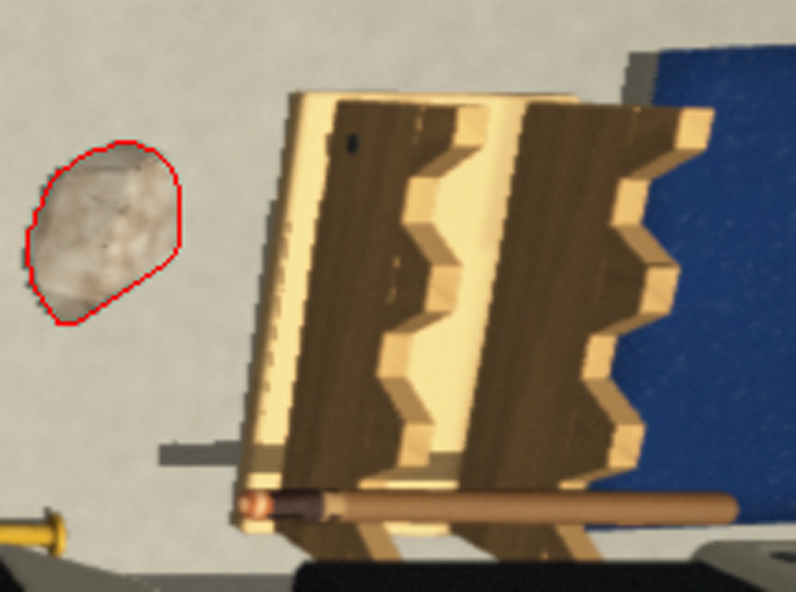

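View pics/o1l.png

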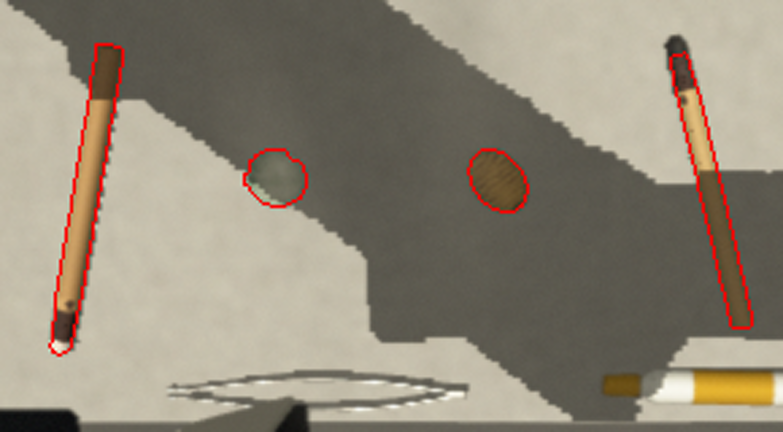

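```bash
python3 - <<'E'
from h import *
I=cv2.imread("pics/w1.png"); d=np.load("w1.npz");K,T=d["K"],d["T"]
cv2.imwrite("pics/f.png",cv2.resize(I[265:395,90:350],None,fx=3,fy=3,interpolation=cv2.INTER_CUBIC))
c=np.array([(420,200),(630,200),(396,355),(600,356)])/3.7+[425,130]
P=ray(K,T,c,54)[:,:2]; print(P)
m1,m0=P[:2].mean(0),P[2:].mean(0); print("n-42",m1,"n0",m0,"dist",np.linalg.norm(m0-m1),"spans",np.linalg.norm(P[1]-P[0]),np.linalg.norm(P[3]-P[2]),
 "psi",np.arctan2(*(m0-m1)[::-1]),[np.arctan2(*(P[i+1]-P[i])[::-1])-np.pi/2 for i in(0,2)])
q=lambda p,a:[ (arm.inverse_kinematics(p,down(a+k*np.pi)) ) for k in(0,1)]
for n,p,a in[("rough",(420,334,20),-.9475),("roughpl",(480,-440,30),0),("roughpl",(480,-440,30),1.57),("A",(430,247,3),.263+1.571),("Apl",(m1[0],m1[1],58),np.pi),("B",(437,-17,3),-.292+1.571),("Bpl",(m0[0],m0[1],58),0),
 ("oval",(427,157,3),.777+1.571),("ovalpl",(500,-110,20),0),("ovalpl",(500,-110,20),1.57)]:
    print(n,a,*q(p,a))
E
```

```text
[[408.  402.6]
 [408.1 458.6]
 [450.2 402.7]
 [450.6 458.8]]
n-42 [408.  430.6] n0 [450.4 430.7] dist 42.36447647289123 spans 55.92955911982837 56.08871688923803 psi 0.002640082034057146 [np.float64(-0.0020198628854908307), np.float64(-0.00711394627702866)]
rough -0.9475 [-0.5  0.6 -0.4  2.   0.3  0.7 -2. ] [-0.1  0.8 -1.   1.9  0.8  0.9  0.7]
roughpl 0 [ 1.1  0.7 -0.6  1.6  0.5  0.9  0.2] [ 0.   1.   1.1  1.7 -1.   1.1 -1.7]
roughpl 1.57 [ 1.2  0.8 -0.8  1.6  0.7  1.   1.7] [ 0.5  0.7  0.2  1.7 -0.2  0.8 -0.8]
A 1.834 [ 0.   0.7 -0.9  2.   0.8  0.8  0.5] [-0.4  0.5 -0.3  2.1  0.3  0.6 -2.2]
Apl 3.141592653589793 [-0.2  0.9 -1.2  1.7  0.9  1.2  1.5] [-0.5  0.6 -0.6  1.8  0.4  0.9 -1.3]
B 1.279 [ 0.5  0.6 -0.8  2.2  0.7  0.7  0.5] [-0.6  0.6  0.8  2.3 -0.7  0.6 -1.2]
Bpl 0 [-0.5  0.7 -0.6  1.7  0.4  0.9 -1.2] [-0.2  0.9 -1.2  1.7  0.9  1.2  1.6]
oval 2.348 [ 0.3  0.7 -1.   2.1  0.9  0.8  1.1] [-0.2  0.5 -0.4  2.2  0.4  0.6 -1.6]
ovalpl 0 [ 0.6  0.6 -0.6  2.   0.5  0.7 -0.4] [ 0.9  0.9 -1.2  2.   1.   1.1  2.4]
ovalpl 1.57 [ 0.7  0.7 -0.9  2.   0.7  0.8  1. ] [-0.3  0.6  0.6  2.1 -0.5  0.7 -1. ]
```

View pics/f.png

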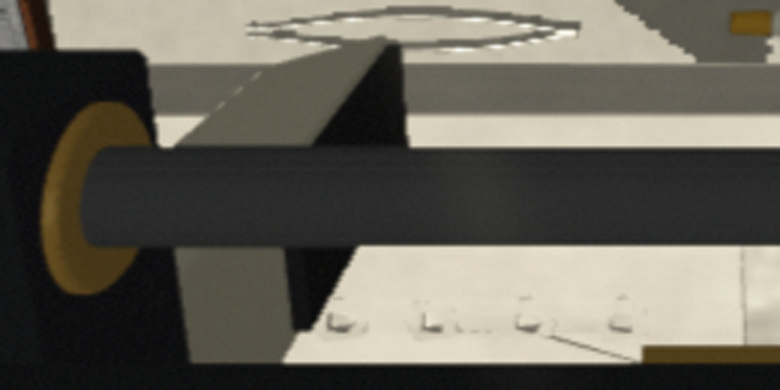

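```bash
python3 - <<'E'
from h import *
arm.goto([415,330,130],down(.7))
K,T=pose("wrist"); I=camera("wrist")[:,:,::-1]; cv2.imwrite("pics/w2.png",I); np.savez("w2.npz",K=K,T=T)
print(arm.current_clock())
uv0=None
O=I.copy()
c=seg(I,(200,100,480,280),sat(42)); print(*rect(K,T,c,8)); cv2.drawContours(O,[c[:,None].astype(np.int32)],-1,(0,0,255),1)
P=ray(K,T,c,8)[:,:2]
for a in np.arange(0,180,15):
    s=P@[np.cos(np.radians(a)),np.sin(np.radians(a))]; print(a,round(float(np.ptp(s)),1),end="; ")
cv2.imwrite("pics/o2.png",O)
E
```

```text
4.2333
[461.6 424.2] 107.88714599609375 163.07574462890625 -0.2552235104355258
0 159.3; 15 155.5; 30 141.6; 45 118.1; 60 115.2; 75 108.2; 90 128.9; 105 145.3; 120 151.8; 135 154.7; 150 161.3; 165 163.0;
```

View pics/o2.png

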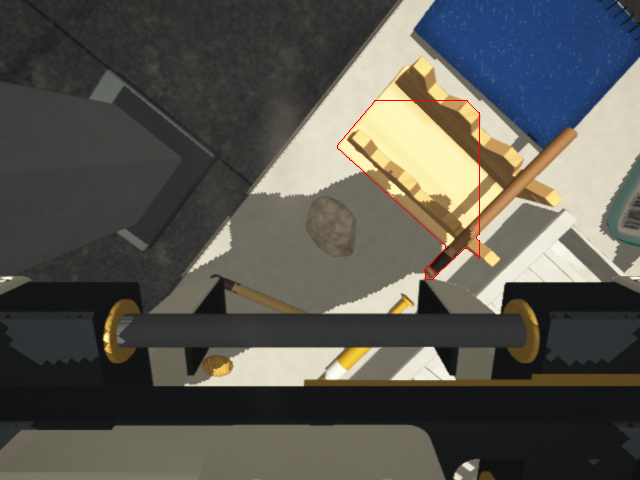

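```bash
python3 - <<'E'
from h import *
I=cv2.imread("pics/w2.png"); d=np.load("w2.npz");K,T=d["K"],d["T"]
H=cv2.cvtColor(I,cv2.COLOR_BGR2HSV);print([H[227,u] for u in range(290,375,8)])
O=I.copy()
c=seg(I,(290,180,370,275),sat(50)); print(*rect(K,T,c,8)); cv2.drawContours(O,[c[:,None].astype(np.int32)],-1,(0,0,255),1)
P=ray(K,T,c,8)[:,:2]; M=P.mean(0)
for a in np.arange(-45,135,15):
    s=P@[np.cos(np.radians(a)),np.sin(np.radians(a))]; print(a,round(float(np.ptp(s)),1),round(float((s.max()+s.min())/2),1),end="; ")
cv2.imwrite("pics/o2c.png",cv2.resize(O[170:285,270:400],None,fx=4,fy=4))
E
```

```text
[array([ 24,  36, 112], dtype=uint8), array([ 22,  34, 111], dtype=uint8), array([18, 52, 99], dtype=uint8), array([ 20,  54, 108], dtype=uint8), array([ 20,  52, 103], dtype=uint8), array([ 16,  75, 106], dtype=uint8), array([ 18,  47, 125], dtype=uint8), array([ 19,  53, 116], dtype=uint8), array([17, 55, 98], dtype=uint8), array([ 24,  32, 110], dtype=uint8), array([ 24,  37, 110], dtype=uint8)]
[420.8 335.7] 42.41461181640625 51.88683319091797 -0.9150997677016237
-45 53.0 60.2; -30 56.6 197.6; -15 57.4 321.0; 0 55.0 422.3; 15 49.7 494.9; 30 44.4 532.9; 45 42.0 534.9; 60 41.3 501.8; 75 40.2 434.4; 90 42.0 336.8; 105 46.1 215.8; 120 50.6 80.3;
```

View pics/o2c.png

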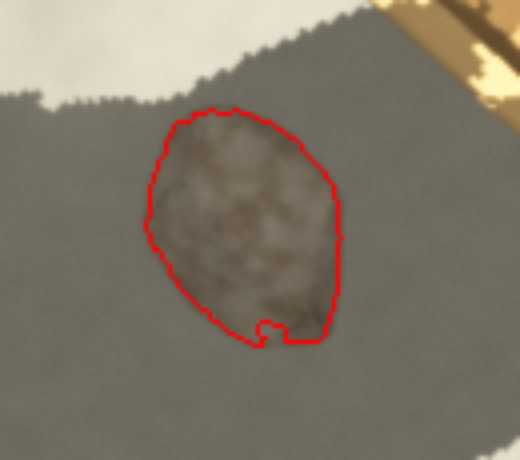

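```bash
python3 - <<'E'
from h import *
arm.move_gripper(60,30)
arm.goto([422.5,336.5,60],down(1.31))
arm.movel([422.5,336.5,9])
arm.move_gripper(20,30); print("gap",arm.current_finger_gap(),arm.current_wrist_force())
arm.movel([422.5,336.5,140])
print("gap",arm.current_finger_gap(),arm.current_wrist_force(),arm.current_clock())
if arm.current_finger_gap()>35:
    arm.goto([450,0,200],down(.6))
    arm.goto([470,-430,190],down(0))
    print(arm.current_clock())
K,T=pose("wrist"); I=camera("wrist")[:,:,::-1]; cv2.imwrite("pics/w3.png",I); np.savez("w3.npz",K=K,T=T)
E
```

```text
gap 20.006913820784934 [-0.6 -0.2  0.2]
gap 19.69576665500131 [-0.5  0.2  0.3] 7.7833
```

View pics/w3.png

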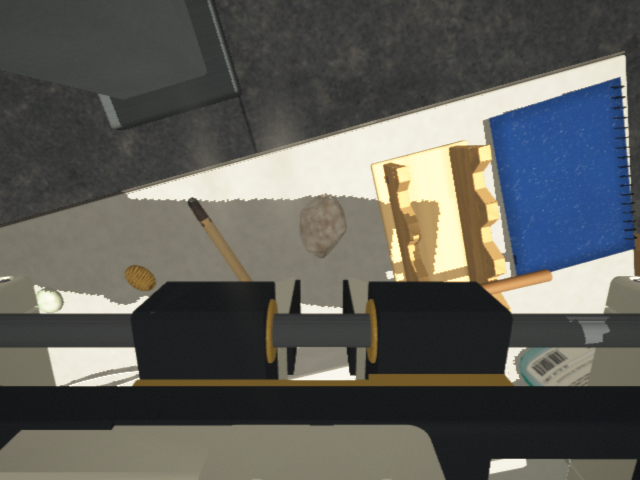

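```bash
python3 - <<'E'
from h import *
I=cv2.imread("pics/w3.png"); d=np.load("w3.npz");K,T=d["K"],d["T"]
print(T[:3,3])
c=seg(I,(285,180,360,268),sat(45)); print(*rect(K,T,c,8)); 
P=ray(K,T,c,8)[:,:2]
for a in np.arange(-45,135,15):
    s=P@[np.cos(np.radians(a)),np.sin(np.radians(a))]; print(a,round(float(np.ptp(s)),1),round(float((s.max()+s.min())/2),1),end="; ")
d=np.load("w2.npz");I=cv2.imread("pics/w2.png")
print(ray(d["K"],d["T"],seg(I,(290,180,370,275),sat(50)),8)[:,:2].mean(0),P.mean(0))
E
```

```text
[355.  353.2 319.1]
[420.6 335.3] 42.76777648925781 52.13068389892578 -0.9313541716778406
-45 54.0 60.5; -30 56.3 197.6; -15 57.2 320.7; 0 55.5 422.1; 15 50.3 494.7; 30 44.8 532.6; 45 42.9 534.6; 60 42.6 501.7; 75 41.8 434.2; 90 42.7 336.4; 105 46.3 215.5; 120 50.3 80.0; [422.4 335.6] [421.2 335.8]
```

```bash
python3 - <<'E'
from h import *
print(arm.current_tcp_pos())
arm.move_gripper(60,30);print("gap",arm.current_finger_gap())
arm.movel([422,336,9],max_speed=200)
print(arm.current_tcp_pos(),arm.current_clock(),arm.current_wrist_force())
K,T=pose("wrist"); I=camera("wrist")[:,:,::-1]; cv2.imwrite("pics/w4.png",I)
arm.move_gripper(38,30); print(arm.current_tcp_pos(),"gap",arm.current_finger_gap(),arm.current_wrist_force(),arm.current_clock())
cv2.imwrite("pics/w4.png",cv2.resize(np.hstack([I[150:400,150:490],camera("wrist")[150:400,150:490,::-1]]),None,fx=1.17,fy=1.17))
E
```

```text
[422.1 335.9 139. ]
gap 60.07054023978746
[422.2 336.8   9.9] 9.4583 [-0.2  0.2  0.6]
[422. 336.   9.] gap 38.04531956641754 [ 0.1  0.2 -0.8] 10.1
```

View pics/w4.png

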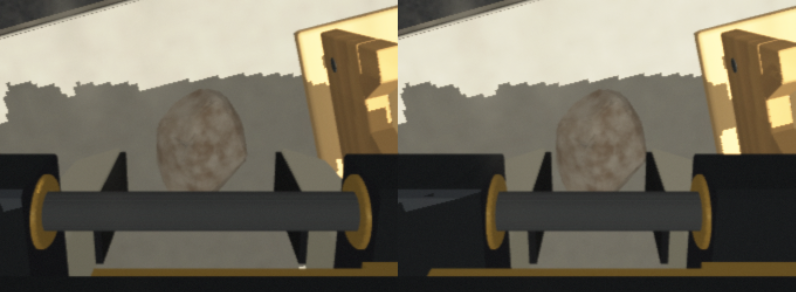

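```bash
python3 - <<'E'
from h import *
arm.move_gripper(60); arm.movel([422,336,100],max_speed=250)
arm.goto([430,110,30],down(1.571))
arm.move_gripper(25)
for g in (25,):
    z=6.
    arm.movel([430,110,z])
    f0=arm.current_wrist_force()[2]
    while z>-16:
        f=arm.current_wrist_force()[2]
        print(round(z,1),round(arm.current_tcp_pos()[2],1),round(f-f0,1),end=" | ")
        if f-f0>6: break
        z-=2; arm.movel([430,110,z],max_speed=60)
    I=camera("wrist")[:,:,::-1]; cv2.imwrite("pics/w5.png",cv2.resize(I[220:400,200:440],None,fx=3.3,fy=3.3))
    arm.movel([430,110,12])
print(arm.current_clock())
E
```

```text
6.0 5.8 0.0 | 4.0 4.4 -0.9 | 2.0 2.1 -0.9 | 0.0 -0.1 -0.1 | -2.0 -2.1 -0.3 | -4.0 -4.1 -1.0 | -6.0 -6.1 -1.4 | -8.0 -8.1 -0.6 | -10.0 -10.1 -0.6 | -12.0 -12.1 0.6 | -14.0 -14.1 -0.4 | 16.4
```

View pics/w5.png

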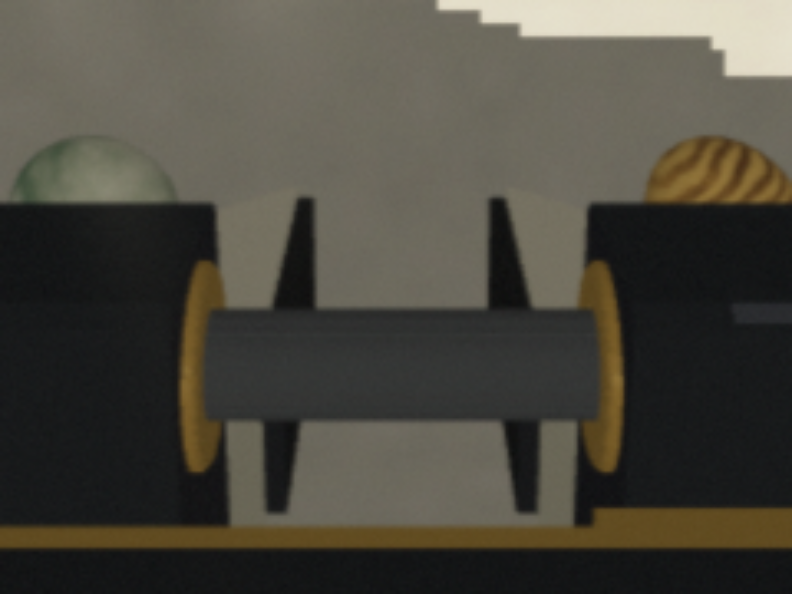

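```bash
python3 - <<'E'
from h import *
z=-12.; arm.movel([430,110,z])
f0=arm.current_wrist_force()[2]
while z>-28:
    f=arm.current_wrist_force()[2]
    print(round(z,1),round(arm.current_tcp_pos()[2],1),round(f-f0,1),end=" | ")
    if f-f0>4: break
    z-=1; arm.movel([430,110,z],max_speed=60)
arm.movel([430,110,0])
print(arm.current_clock())
E
```

```text
-12.0 -12.7 0.0 | -13.0 -12.6 -0.8 | -14.0 -13.9 -1.2 | -15.0 -15.0 -0.5 | -16.0 -16.1 -1.9 | -17.0 -17.1 -1.1 | -18.0 -18.1 -1.5 | -19.0 -19.0 -1.7 | -20.0 -20.0 -2.1 | -21.0 -21.0 -0.7 | -22.0 -21.7 5.8 | 19.5083
```

```bash
cat >> h.py <<'E'
OFF=21.5  # measured: the fingertips end this far short of the reported TCP
def tip(x,y,z): return [float(x),float(y),float(z)-OFF]
def snap(f):
    K,T=pose("wrist"); I=camera("wrist")[:,:,::-1]; cv2.imwrite(f"pics/{f}.png",I); np.savez(f"{f}.npz",K=K,T=T); return I,K,T
def st(*s): print(*s,"gap",round(arm.current_finger_gap(),1),"tcp",np.array(arm.current_tcp_pos()),"F",np.array(arm.current_wrist_force()),"t",arm.current_clock())
E
python3 - <<'E'
from h import *
arm.goto(tip(422.5,336.5,100),down(1.31))
arm.move_gripper(58,30)
arm.movel(tip(422.5,336.5,8.5))
arm.move_gripper(20,30); st("grip")
arm.movel(tip(422.5,336.5,30),max_speed=60); st("lift")
if arm.current_finger_gap()>30:
    arm.movel(tip(422.5,336.5,140))
    arm.goto(tip(450,0,200),down(.6))
    arm.goto(tip(470,-430,190),down(0)); st("over")
snap("w6")
E
```

```text
grip gap 36.2 tcp [423.  337.  -12.4] F [0.6 0.7 4.6] t 22.45
lift gap 36.4 tcp [422.6 336.4   8.7] F [ 0.5 -0.2 -1.9] t 22.9583
over gap 36.2 tcp [ 471.4 -427.6  168.9] F [-0.   0.7 -1.9] t 26.7167
```

View pics/w6.png

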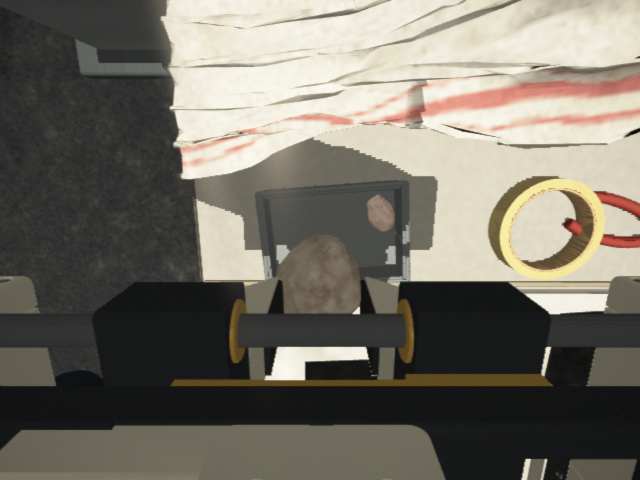

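```bash
python3 - <<'E'
from h import *
d=np.load("w6.npz");K,T=d["K"],d["T"]
P=ray(K,T,[(257,192),(408,181)],38)[:,:2]; e=P[1]-P[0]; L=np.linalg.norm(e); psi=np.arctan2(e[1],e[0])
n=np.array([np.sin(psi),-np.cos(psi)]); C=P.mean(0)+44*n
pk=ray(K,T,[(381,213)],18)[0,:2]; R2=np.array([[np.cos(psi),np.sin(psi)],[-np.sin(psi),np.cos(psi)]])
print(P,L,psi,C,"pink in tub frame",R2@(pk-C))
# rack, tray
d=np.load("w1.npz");print("rack stick tip",ray(d["K"],d["T"],[(490.7,265)],59))
I=cv2.imread("pics/w1.png"); print(I.shape)
E
```

```text
[[ 416.5 -397.1]
 [ 546.5 -387.2]] 130.39797244256297 0.07579599297558144 [ 484.8 -436. ] pink in tub frame [44.4 13.9]
rack stick tip [[490.2 363.3  59. ]]
(480, 640, 3)
```

```bash
cat >> h.py <<'E'
def lower(x,y,z0,z1,thr=3.,step=1.5):
    "descend to tip z0, then in small steps to z1, stopping at contact"
    arm.movel(tip(x,y,z0),max_speed=120); arm.wait(.1); f0=arm.current_wrist_force()[2]; z=z0
    while z>z1:
        z=max(z1,z-step); arm.movel(tip(x,y,z),max_speed=50)
        f=arm.current_wrist_force()[2]-f0
        if f>thr: break
    st("lowered",round(z,1),"dF",round(float(f),1))
E
python3 - <<'E'
from h import *
C=np.array([484.8,-436.]);psi=.076
x,y=C+[-14*np.cos(psi),-14*np.sin(psi)]
arm.goto(tip(x,y,80),down(psi))
lower(x,y,18,11.5)
arm.move_gripper(44); arm.wait(.1); arm.movel(tip(x,y,110),max_speed=200); st("released")
arm.goto(tip(450,-50,180),down(-.6))
arm.move_gripper(36)
th=.263; x,y=np.array([430.3,247.0])+8*np.array([np.cos(th),np.sin(th)])
arm.goto(tip(x,y,50),down(th-np.pi/2)); st("above A")
arm.movel(tip(x,y,1.5)); st("down"); arm.move_gripper(3,20); st("gripped")
arm.movel(tip(x,y,40)); st("lifted")
E
```

```text
lowered 12.0 dF 10.2 gap 36.1 tcp [ 470.9 -437.1   -8.5] F [-3.1  1.1  9.2] t 29.05
released gap 44.3 tcp [ 470.1 -436.9   87.6] F [ 0.6 -0.5 -0.7] t 30.1917
above A gap 35.7 tcp [438.6 248.2  28.7] F [ 0.3  0.8 -0. ] t 33.3917
down gap 36.1 tcp [438.5 248.1 -20.1] F [0.2 1.  0.3] t 33.8667
gripped gap 9.4 tcp [438.2 249.1 -19.8] F [ 0.1 -0.5  2.3] t 34.4083
lifted gap 9.3 tcp [438.4 249.2  18.8] F [-0.8 -0.2 -0.9] t 34.8167
```

```bash
python3 - <<'E'
from h import *
arm.goto(tip(408,430,150),down(0)); 
arm.movel(tip(408,438.6,110)); st("over")
lower(408,438.6,62,54.5)
I,K,T=snap("w7")
arm.move_gripper(24); arm.wait(.2); snap("w7b")
arm.movel(tip(408,438.6,140),max_speed=200); snap("w7c"); st("rel")
arm.goto(tip(430,100,150),down(.6)); arm.move_gripper(36)
th=-.2924+np.pi; x,y=np.array([436.9,-16.9])+8*np.array([np.cos(th),np.sin(th)])
arm.goto(tip(x,y,50),down(th-np.pi/2)); snap("w8")
arm.movel(tip(x,y,1.5)); arm.move_gripper(3,20); st("gripped")
arm.movel(tip(x,y,60)); st("lifted")
cv2.imwrite("pics/m.png",np.vstack([np.hstack([cv2.imread(f"pics/{f}.png")[60:400,120:520] for f in("w7b","w7c")])]))
E
```

```text
over gap 9.5 tcp [407.8 437.6  87.7] F [-1.3  0.6  0. ] t 36.1333
lowered 54.5 dF 10.2 gap 9.3 tcp [408.1 438.7  34. ] F [-1.3 -3.8 11. ] t 38.0333
rel gap 23.9 tcp [407.9 437.9 117.7] F [-0.7  0.7  0.5] t 39.4583
gripped gap 9.3 tcp [429.5 -14.7 -19.7] F [-1.4 -0.8  6. ] t 42.9417
lifted gap 9.7 tcp [429.1 -15.1  38.1] F [-0.  -0.2 -0.7] t 43.4833
```

View pics/m.png

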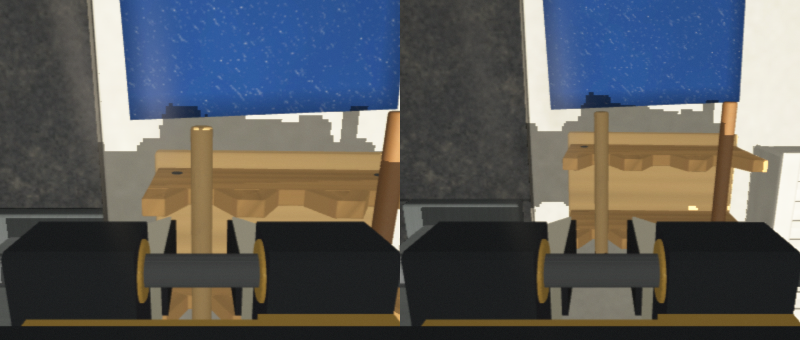

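```bash
python3 - <<'E'
from h import *
d=np.load("w7c.npz");print("A end",ray(d["K"],d["T"],[(321,172)],59))
arm.goto(tip(440,200,170),down(.6))
arm.goto(tip(450.4,430,150),down(0)); 
arm.movel(tip(450.4,438.7,110)); st("over")
lower(450.4,438.7,62,54.5)
arm.move_gripper(22); arm.wait(.2)
arm.movel(tip(450.4,438.7,140),max_speed=200); snap("w9"); st("rel")
th=.777; x,y=427.4,157.4
arm.goto(tip(x,y,80),down(th-np.pi/2)); arm.move_gripper(44); I,K,T=snap("w10")
c=seg(I,(250,160,400,280),sat(100)); print("oval",*rect(K,T,c,2),"t",arm.current_clock())
E
```

```text
A end [[408.7 491.   59. ]]
over gap 9.2 tcp [450.8 437.3  88.3] F [-0.5  0.7  0. ] t 45.7833
lowered 54.5 dF 12.1 gap 9.2 tcp [450.4 438.8  34.2] F [-2.1 -4.4 12.1] t 47.6833
rel gap 22.2 tcp [450.3 438.  117.8] F [-0.  -0.7 -0.5] t 48.9833
oval [426.8 157.3] 21.383007049560547 29.405498504638672 0.7772111401533541 t 50.7333
```

```bash
python3 - <<'E'
from h import *
x,y=427.0,157.4
arm.movel(tip(x,y,1)); st("down"); arm.move_gripper(10,15); st("grip")
arm.movel(tip(x,y,60)); st("lift")
if arm.current_finger_gap()>18:
    arm.goto(tip(470,-90,150),down(0)); st("over"); snap("w11")
E
```

```text
down gap 44.0 tcp [426.9 157.5 -20.7] F [-0.2  0.  -0.7] t 51.4083
grip gap 19.9 tcp [427.  157.4 -20.5] F [ 0.  -0.1  0.1] t 51.9333
lift gap 19.7 tcp [427.1 157.1  38.3] F [ 0.2 -0.3 -0.3] t 52.475
over gap 19.9 tcp [469.7 -89.1 127.9] F [ 0.6  0.4 -0.4] t 53.7083
```

View pics/w11.png

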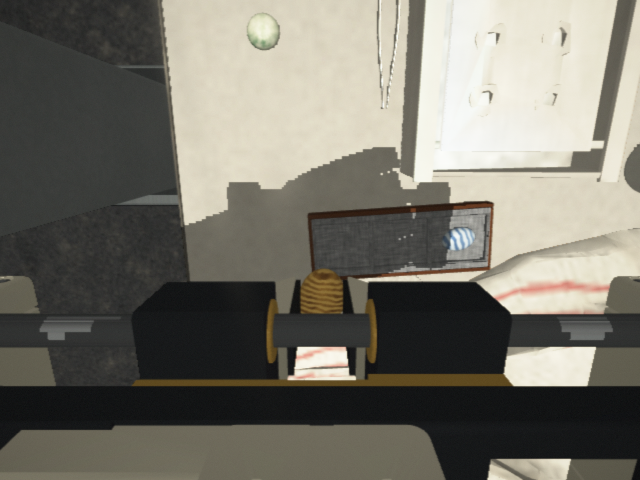

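```bash
python3 - <<'E'
from h import *
d=np.load("w11.npz");K,T=d["K"],d["T"]
P=ray(K,T,[(308,213),(492,202.5),(491.5,270)],12)[:,:2]; e=P[1]-P[0]; psi=np.arctan2(e[1],e[0])
u=np.array([np.cos(psi),np.sin(psi)]); v=np.array([-u[1],u[0]]); C=P[:2].mean(0)-30*v
b=ray(K,T,[(459,238)],10)[0,:2]-C
print(P,np.linalg.norm(e),np.linalg.norm(P[2]-P[1]),psi,C,"blue",b@u,b@v,"pockets",C,C-50*u)
d=np.load("w9.npz"); 
E
```

```text
[[ 459.2  -74. ]
 [ 611.9  -65.1]
 [ 618.8 -124.3]] 152.95248023752632 59.59769731528143 0.057864618394406736 [537.3 -99.5] blue 51.19231510254352 0.5093204199590567 pockets [537.3 -99.5] [ 487.3 -102.4]
```

```bash
python3 - <<'E'
from h import *
x,y,a=488.5,-103.1,.075
arm.goto(tip(x,y,60),down(a)); lower(x,y,13,7.5,thr=2,step=1)
arm.move_gripper(27); arm.wait(.15); arm.movel(tip(x,y,80),max_speed=150); st("rel"); snap("w12")
x,y=425.3,64.6
arm.goto(tip(x,y,80),down(0)); arm.move_gripper(46); I,K,T=snap("w13")
g=lambda c:(lambda h:(h[:,:,0]>30)&(h[:,:,0]<90)&(h[:,:,1]>20))(cv2.cvtColor(c,cv2.COLOR_BGR2HSV))
c=seg(I,(270,160,380,280),g); r=rect(K,T,c,2); print("round",*r)
if np.hypot(*(r[0]-[x,y]))<4 and 22<r[1]: x,y=r[0]
arm.movel(tip(x,y,1)); arm.move_gripper(10,15); st("grip")
arm.movel(tip(x,y,60)); st("lift")
E
```

```text
lowered 7.5 dF 6.9 gap 20.2 tcp [ 488.6 -103.1  -13.6] F [-1.9 -0.   6.8] t 56.3583
rel gap 27.2 tcp [ 488.1 -103.4   58. ] F [-0.3 -0.7  0.1] t 57.5333
round [425.5  64.1] 24.118452072143555 25.061376571655273 1.570273015640696
grip gap 22.6 tcp [425.5  64.  -20.5] F [0.4 0.3 0.3] t 60.1333
lift gap 22.3 tcp [425.5  63.7  38.2] F [-0.1 -0.5  0.2] t 60.675
```

```bash
python3 - <<'E'
from h import *
x,y,a=538.4,-99.4,.075
arm.goto(tip(x,y,60),down(a)); lower(x,y,13,7.5,thr=2,step=1)
arm.move_gripper(30); arm.wait(.15); arm.movel(tip(x,y,100),max_speed=150); st("rel")
arm.goto(tip(490,-150,150),down(0)); t,_,_=snap("w14")
arm.goto(tip(470,-500,190),down(0)); u,_,_=snap("w15")
arm.goto(tip(450,0,220),down(.8)); arm.goto(tip(480,360,230),down(np.pi/2)); r,_,_=snap("w16"); st("end")
f=lambda I,s:cv2.resize(I,s,interpolation=cv2.INTER_CUBIC)
cv2.imwrite("pics/fin.png",np.vstack([np.hstack([f(t[80:280,240:506],(400,300)),f(u[80:280,200:466],(400,300))]),f(r[40:280,0:640],(800,300))]))
E
```

```text
lowered 7.5 dF 6.6 gap 22.5 tcp [538.6 -99.4 -13.6] F [-0.7  0.2  6.9] t 63.625
rel gap 30.1 tcp [538.  -99.7  77.9] F [-0.5 -0.2 -0.2] t 64.9417
end gap 30.2 tcp [481.1 358.3 208.3] F [-0.7 -0.4 -0.2] t 70.0333
```

View pics/fin.png

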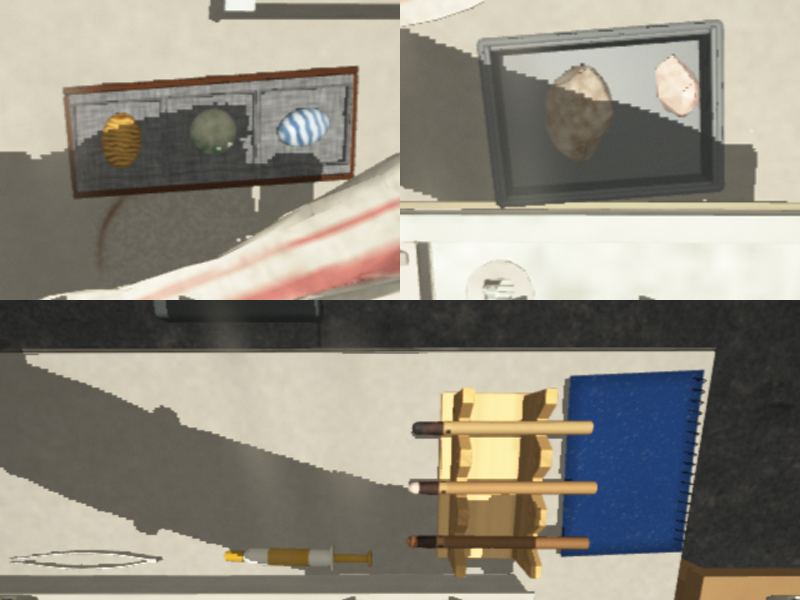

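```bash
python3 - <<'E'
from h import *
d=np.load("w16.npz");K,T=d["K"],d["T"]
g=lambda X,Y:(X/1.25,(Y-300)/1.25+40)
for e in(((411,428),(593,427)),((409,488),(597,487)),((407,542),(589,543))):
    P=ray(K,T,[g(*q) for q in e],59)[:,:2];print(P,P.mean(0),np.ptp(P[:,1]))
# rail tops: near horn ends, z=70
P=ray(K,T,[g(467,393),g(548,393)],70)[:,:2];print("rails",P,P.mean(0))
E
```

```text
[[408.9 364.6]
 [408.5 493.2]] [408.7 428.9] 128.66212296891206
[[451.2 363.2]
 [450.8 500.8]] [451. 432.] 137.55592351838055
[[491.9 361.8]
 [493.  499.5]] [492.5 430.6] 137.66453106174953
rails [[386.5 401.8]
 [386.6 456.1]] [386.5 429. ]
```

```bash
python3 -c "
from h import *
arm.sign_off(); print(arm.current_clock())"
```

```text
the job is handed in; nothing more can be done
the job is handed in; nothing more can be done
```

All five stones are put away in the order asked, and I handed the job in at about 70 s on the robot's clock, with the gripper clear of everything.

- **Rough stone:** set down in the tub, clear of the pink stone.
- **Dop sticks:** the shorter one is in notch x = -42 and the longer one in notch x = 0. Both waxed-on stones hang clear on the same side as the stick already there.
- **Cabochons:** the oval is in the x = -50 pocket and the round one in the x = 0 pocket, both dome up.

**What went wrong:** the first grasp of the rough stone closed on nothing. The fingertips end about 21.5 mm short of the reported TCP. I found this by touching the worktop and used that offset for every later grasp and placing. The closing fingers did not move the stone.

**Last checks:**
- In the final wrist pictures everything is in place: both sticks seated in their notches, and the cabochons and the rough stone lying in their places.
- The stick middles measured 428.9 and 432.0 mm, against a rack middle of 429.0 to 430.7 mm, so they are about 0 to 3 mm off. An earlier single-end reading had put the short stick about 3 mm off.
- Contact forces at the placings were about 7 to 12 N.

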